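Peel the empty lug tray off its nested stack and present it for filling

ROBOT

A 6-joint arm with a two-finger parallel gripper is mounted at the origin on the work surface; the furniture and walls round the work are solid. World frame = base frame: x ahead of the robot, y to its left, z up, the work surface at z = 0. Lengths are in mm, angles in rad, forces in N, time in s.
With the tool pointing down it reaches from about 350 to 975 mm from the base axis. Payload 7.1 kg.
Tool frame: the origin (TCP) lies at the very end of the fingers, on their centre line; the grasp point (between the pads) lies 19 mm behind it; y points along the fingers, x is the direction in which the jaws open and shut, and the axes are right-handed (so a half turn about y gives the same grasp; the last joint's range is limited). The gripper opens to 88 mm and grips with 3 to 60 N. Pads are 20 mm wide; open, the fingers measure 115 mm over their backs; the gripper's body (75 mm by 178 mm) begins 61 mm behind the grasp point.
Start: joints at [1.116, 0.423, 1.63, -0, 1.089, -0.019], TCP at [263.802, 566.58, 222.675] pointing down, gripper open.
Joint ranges: [-3, 3], [-0.9, 2.11], [0.09, 2.58], [-1.31, 4.45], [0.11, 2.69], [-2.54, 2.54]. Speed limits (rad/s): [2.39, 2.39, 3.01, 3.14, 3.14, 3.14].

INTERFACE

Orientations are given as a rotation vector (axis times angle).
In Python, from workcell import ctrl gives the robot as it stands. The module is installed in compiled form; this text tells all that it offers.
- The arm moves only by the tool jog_arm, never from a script. Its argument "steps" is a list of rows, each an object with "turn": the turn, a rotation vector about the world's x, y, z scaled (see below), a list of three; "dp": the shift along the world's x, y, z scaled (see below), a list of three; "claw": the opening, from 0 (shut) to 1 (fully open). In form: [{"turn": [wx, wy, wz], "dp": [x, y, z], "claw": claw}, ...]. A call has 1 to 12 rows; each row is the pose to reach, as a shift and turn from the pose measured when the call began, turning the shorter way round; what a row does not reach only later rows make up. The controller multiplies each number of a shift by 80 mm and each number of a turn by pi rad. A row lasts 1/12 s, in which the tool goes at most 41.7 mm and 7.16 degrees, less where a joint would pass 70% of its speed; a pose out of reach is approached as far as the arm can. A call with a number of a shift or a turn outside -1 to 1 is refused whole. A call with a gripper value outside its range is refused whole. The fingers move at their own pace and stop on an object; the grip force is fixed at half the most. Time passes only in rows, so rows that repeat a pose let the fingers close. It gives the time, the measured TCP pose, the force and the opening at its end, in the units of the state.
- ctrl.get_obs(): the state, without advancing time (a new reading comes with each control period).
- ctrl.get_image(name): name is "scene" or "top"; returns a dict with "img" (480x640x3 uint8, red, green, blue), "range_z" (480x640 float32, mm along the optical axis (not along the pixel's ray), 0 where there is no reading), "fovy" (degrees; the focal length in pixels is half the picture's height over the tangent of half this angle, whatever the lens; pixels are square), "cx", "cy" (the principal point, pixels), "dist_coeffs" ([k1, k2, p1, p2, k3] as OpenCV has them; the pictures are not rectified), "camera_from_world" (4x4, takes a point from world to camera coordinates). Camera axes: x right, y down, z forward; pixel columns grow to the right and rows downward; lengths in mm; the calibration is good to about 2 mm. A picture is of the moment at which its call begins.
- ctrl.close_job(): hands the job in, once; it reports no verdict.
The state is a dict: "t": time; "qpos": joint angles; "qvel": joint speeds; "joint_torque": joint torques, N m; "ee_pos": TCP position; "orientation": TCP orientation; "ft_force": force on the tool from outside, world axes, zero at the start; "moment": the same for the moment, N m; "width": finger opening in mm.
Only numpy, scipy, OpenCV 4.12 (cv2) and the standard library are available. Lean on these libraries where they do the work, as an engineer would, in place of code of your own. Each camera call takes 0.05 s, during which the arm holds its last target.

TASK

The formed lug trays are nested and snapped tight at the corners. Take the empty top tray by its own pull tab (the highest of the three) and peel it off corner first: raise the tab corner about an inch (25 to 35 mm) while the opposite corner is still seated, then lift it away, leaving the full trays nested where they stand. Finish still holding the tray: level, open side up, centred over the green mat and about 100 mm above it, ready for me to fill.

Things in the scene. Friction and masses are not known exactly. Their poses are not given: they have to be found in the camera images.
- top_tab (a point): centre of the empty top tray's pull tab: a ribbed slate-blue block, 26 mm wide and 12 mm thick, that sticks out level and diagonally (along -x+y of the tray) from a corner of the flange; free for 12 mm either side of this point, with open space below. Grip it across its width from above. Starts at z = 0.269. Axes: the tray's, z up; it lies at (-0.0785, 0.1035, 0.012) from top_centre.
- top_centre (a point): centre, half-way up, of the empty top tray: slate-blue formed plastic, 140 (x) x 190 (y) mm over the flange, 36 mm high, underside 100 x 150 mm, 0.10 to 0.15 kg. It nests 20 mm above the middle tray, standing on its pocket ribs. Axes: z up out of its open side. Raised at the tab, it swings about the opposite (+x-y) corner of its underside and comes loose corner by corner.
- top_far (a point): corner of the top tray's flange diagonally opposite its tab, on the top face: at (+0.070, -0.095, +0.018) from top_centre in the tray's axes.
- middle_centre (a point): centre, half-way up, of the full middle tray (same shape and axes, ring lugs in it, 0.6 kg, loose; its tab: +x+y corner). Inside its long walls it holds the top tray by a sprung bead near three corners (each lets go at 3 to 4 N, after 3 mm of lift) and, opposite the top tray's tab, a 2 mm flat undercut: tilt the tray 0.1 rad or more, then draw it about 8 mm toward its tab.
- bottom_centre (a point): centre, half-way up, of the full bottom tray (same shape and axes, 0.6 kg, loose on the board, its underside at z = 0.199; its tab: -x-y corner), locked to the middle tray. A straight pull on the top tray drags at both full trays.
- mat_top (a point): centre of the upper face of a thin dark green rubber mat, 150 mm (x) x 200 mm (y), fixed on the plywood board; this face is at z = 0.202. The board's top (z = 0.199), 450 x 740 mm, lies across the blue crate; pliers, a marker, a spanner, a hex key and a tape roll (all under 20 mm high) lie along its edges.

How it is judged:
By the outcome, as a careful person would: the job done as asked, in the order asked, and still so for the second after the job is handed in, while the arm keeps its last pose, push and grip.
It also fails if it takes over 45 s, if anything falls off the work surface, if the arm or the gripper's body presses on something with over 40 N, if the wrist force passes 120 N, or if a joint passes its speed limit or range.

## Working session

There is one attempt and no reset: what is moved stays moved. The work goes in short steps, Python scripts to look and compute and a tool call to move; the robot and the scene stay as the last step left them, time stands still between calls to the robot, and variables do not carry over. Pictures are saved under pics/ and viewed, and the job is handed in when it is done.

Besides the shell and the picture viewer there is one more tool, called after "Request:" as name(argument=value, ...), one argument or row to a line, values as JSON. jog_arm: Moves the arm, as the interface text tells. Its arguments: {"type":"object","properties":{"steps":{"type":"array","items":{"type":"object","properties":{"turn":{"type":"array","items":{"type":"number"}},"dp":{"type":"array","items":{"type":"number"}},"claw":{"type":"number"}}}}},"required":["steps"]}

```bash
mkdir -p pics; cat > h.py <<'E'
import numpy as np, cv2
from workcell import ctrl
def cam(n):
    d=ctrl.get_image(n); h=d['img'].shape[0]
    f=h/2/np.tan(np.radians(d['fovy'])/2)
    d['K']=np.array([[f,0,d['cx']],[0,f,d['cy']],[0,0,1]]); d['D']=np.array(d['dist_coeffs'],float); d['T']=np.array(d['camera_from_world']); return d
def save(d,name): cv2.imwrite('pics/'+name,d['img'][:,:,::-1])
def cloud(d):
    h,w=d['range_z'].shape; u,v=np.meshgrid(np.arange(w),np.arange(h))
    p=cv2.undistortPoints(np.stack([u,v],-1).reshape(-1,1,2).astype(float),d['K'],d['D']).reshape(h,w,2)
    z=d['range_z'][...,None]; c=np.concatenate([p*z,z],-1)
    Ti=np.linalg.inv(d['T']); return c@Ti[:3,:3].T+Ti[:3,3]
def atz(d,uv,z):
    p=cv2.undistortPoints(np.array(uv,float).reshape(-1,1,2),d['K'],d['D']).reshape(-1,2)
    Ti=np.linalg.inv(d['T']); r=np.c_[p,np.ones(len(p))]@Ti[:3,:3].T; o=Ti[:3,3]
    return o+r*((z-o[2])/r[:,2])[:,None]
E
python3 - <<'E'
from h import *
o=ctrl.get_obs(); print(o)
for n in('scene','top'):
    d=cam(n); save(d,n+'0.png'); print(n,d['fovy'],d['D'],np.linalg.inv(d['T']).round(3)); np.savez(n+'0.npz',cl=cloud(d),img=d['img'],z=d['range_z'])
E
```

```text
{'t': 0.0, 'qpos': array([ 1.11601303e+00,  4.23846121e-01,  1.63067576e+00,  8.16119166e-06,
        1.08863755e+00, -1.89835499e-02]), 'qvel': array([-1.04365042e-05, -2.85110555e-04, -1.45541088e-03, -1.61144460e-03,
       -8.59959055e-04,  7.29539007e-04]), 'joint_torque': array([ 8.12596863e-05, -5.44622684e+01, -2.73668790e+01,  6.44190679e-02,
        2.25440593e-02, -1.18389485e-04]), 'ee_pos': array([263.55266307, 566.09317318, 221.90401523]), 'orientation': array([-1.38524022, -0.88148534,  0.88368669]), 'ft_force': array([-0.1254767 , -0.399456  ,  0.23262133]), 'moment': array([-0.01400379, -0.0326969 , -0.00892199]), 'width': 87.5311332312178}
scene 48.3628315414597 [-0.09151832  0.          0.          0.          0.        ] [[ 8.86000e-01 -2.40000e-01  3.97000e-01  8.22480e+01]
 [-4.64000e-01 -4.66000e-01  7.53000e-01 -9.78728e+02]
 [ 4.00000e-03 -8.52000e-01 -5.24000e-01  9.21535e+02]
 [ 0.00000e+00  0.00000e+00  0.00000e+00  1.00000e+00]]
top 53.59851122098056 [-0.13021986  0.          0.          0.          0.        ] [[ 1.100000e-02 -9.850000e-01  1.710000e-01  3.778170e+02]
 [-9.990000e-01 -1.600000e-02 -2.800000e-02 -3.235100e+01]
 [ 3.000000e-02 -1.710000e-01 -9.850000e-01  1.279904e+03]
 [ 0.000000e+00  0.000000e+00  0.000000e+00  1.000000e+00]]
```

View pics/scene0.png

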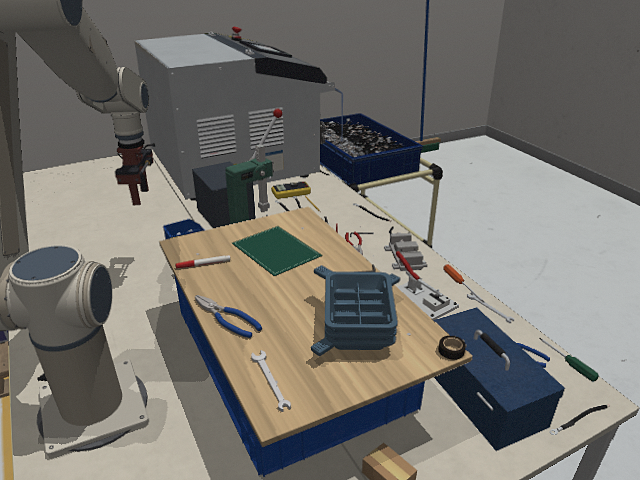

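View pics/top0.png

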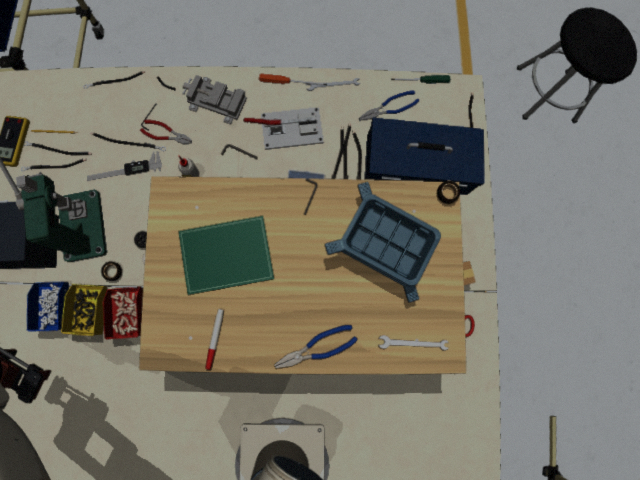

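```bash
python3 - <<'E'
from h import *
for n in('top','scene'):
    d=np.load(n+'0.npz'); c=d['cl']
    pts=dict(top=[(365,190),(333,246),(411,293),(230,255),(300,300)],scene=[(322,271),(325,347),(390,272),(278,250)])[n]
    for u,v in pts: print(n,u,v,c[v,u].round(1))
    r=(slice(170,310),slice(310,460)) if n=='top' else (slice(250,370),slice(290,430))
    cv2.imwrite(f'pics/{n}zoom.png',cv2.resize(d['img'][r][:,:,::-1],None,fx=4,fy=4,interpolation=cv2.INTER_CUBIC)[:600,:800])
    z=c[...,2]; x,y=c[...,0],c[...,1]
    m=(z>225)&(z<300)&(x>250)&(x<800)&(y<0)&(y>-400)
    h,e=np.histogram(z[m],np.arange(225,300,3)); print(list(zip(e,h)))
    m=(z>262)&(z<285)&(x>250)&(x<800)&(y<100)&(y>-450)
    mm=(m*255).astype(np.uint8)
    cv2.imwrite(f'pics/{n}mask.png',cv2.resize(mm[r],None,fx=4,fy=4,interpolation=0)[:600,:800])
E
```

```text
top 365 190 [ 666.1 -183.4  258.6]
top 333 246 [ 536.  -110.8  272.8]
top 411 293 [ 438.8 -287.2  238.3]
top 230 255 [521.9 118.7 206.1]
top 300 300 [422.8 -42.3 197.9]
[(np.int64(225), np.int64(1)), (np.int64(228), np.int64(12)), (np.int64(231), np.int64(43)), (np.int64(234), np.int64(152)), (np.int64(237), np.int64(286)), (np.int64(240), np.int64(1189)), (np.int64(243), np.int64(1000)), (np.int64(246), np.int64(239)), (np.int64(249), np.int64(142)), (np.int64(252), np.int64(233)), (np.int64(255), np.int64(322)), (np.int64(258), np.int64(317)), (np.int64(261), np.int64(226)), (np.int64(264), np.int64(128)), (np.int64(267), np.int64(160)), (np.int64(270), np.int64(223)), (np.int64(273), np.int64(671)), (np.int64(276), np.int64(797)), (np.int64(279), np.int64(124)), (np.int64(282), np.int64(2)), (np.int64(285), np.int64(0)), (np.int64(288), np.int64(0)), (np.int64(291), np.int64(0)), (np.int64(294), np.int64(0))]
scene 322 271 [ 530.3 -117.1  277.2]
scene 325 347 [ 443.2 -297.8  236.4]
scene 390 272 [914.1 158.7  -6. ]
scene 278 250 [523.8 116.1 206.3]
[(np.int64(225), np.int64(42)), (np.int64(228), np.int64(109)), (np.int64(231), np.int64(209)), (np.int64(234), np.int64(374)), (np.int64(237), np.int64(86)), (np.int64(240), np.int64(466)), (np.int64(243), np.int64(317)), (np.int64(246), np.int64(282)), (np.int64(249), np.int64(370)), (np.int64(252), np.int64(568)), (np.int64(255), np.int64(540)), (np.int64(258), np.int64(318)), (np.int64(261), np.int64(145)), (np.int64(264), np.int64(96)), (np.int64(267), np.int64(204)), (np.int64(270), np.int64(266)), (np.int64(273), np.int64(795)), (np.int64(276), np.int64(355)), (np.int64(279), np.int64(2)), (np.int64(282), np.int64(0)), (np.int64(285), np.int64(0)), (np.int64(288), np.int64(0)), (np.int64(291), np.int64(0)), (np.int64(294), np.int64(0))]
```

View pics/topzoom.png

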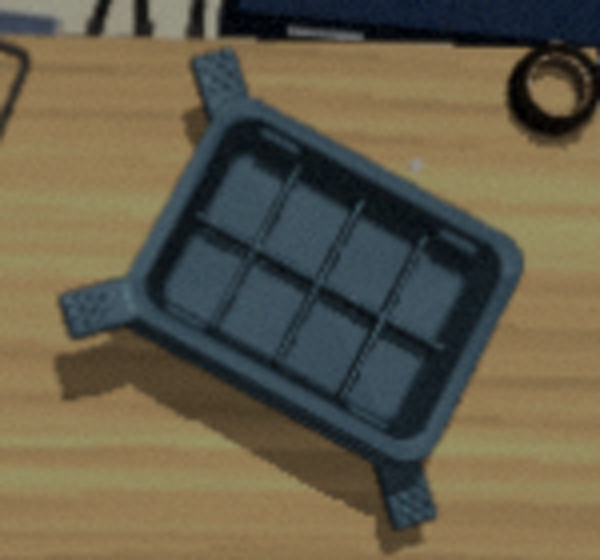

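View pics/scenezoom.png

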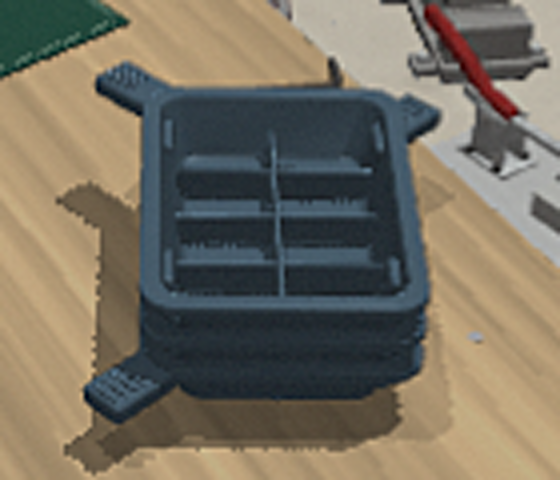

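View pics/topmask.png

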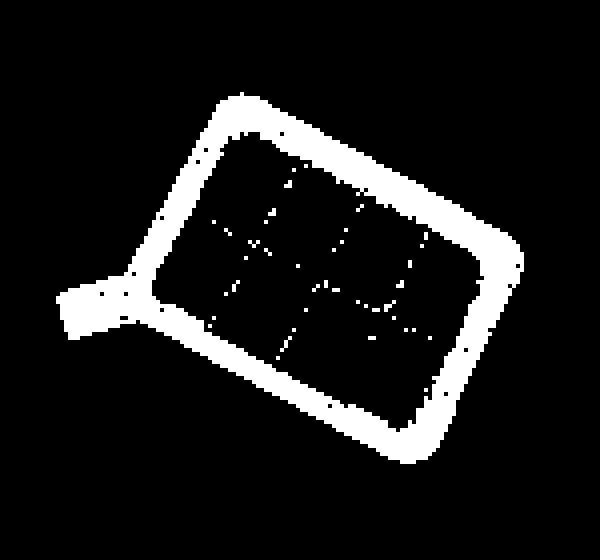

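```bash
cat > fit.py <<'E'
from h import *
from scipy.optimize import minimize
def tmpl(hx=70,hy=95,r=14):
    a=np.linspace(0,np.pi/2,6); P=[]
    for sx,sy,o in((1,1,0),(-1,1,1),(-1,-1,2),(1,-1,3)):
        for t in a: P.append((sx*(hx-r)+r*np.cos(t+o*np.pi/2),sy*(hy-r)+r*np.sin(t+o*np.pi/2)))
    return np.array(P)
def tab():
    c=np.array([-78.5,103.5]); d=np.array([-1,1])/2**.5; n=np.array([1,1])/2**.5
    return np.array([c+d*12+n*13,c+d*12-n*13,c-d*25-n*13,c-d*25+n*13])
def proj(d,P,x,y,th,z):
    R=np.array([[np.cos(th),-np.sin(th)],[np.sin(th),np.cos(th)]]); W=np.c_[P@R.T+[x,y],np.full(len(P),z)]
    rv,_=cv2.Rodrigues(d['T'][:3,:3]); return cv2.projectPoints(W,rv,d['T'][:3,3],d['K'],d['D'])[0].reshape(-1,2)
def ras(d,p,polys,z):
    S=4; m=np.zeros((480*2,640*2),np.uint8)
    for P in polys: cv2.fillPoly(m,[np.round((proj(d,P,*p,z)*2+.5)*16).astype(np.int32)],1,shift=4)
    return m
def fit(d,mask,polys,z,p0):
    M=cv2.resize(mask,None,fx=2,fy=2,interpolation=0)
    f=lambda q:float((ras(d,(q[0],q[1],q[2]/100),polys,z)!=M).sum())/M.sum()
    b=None
    for k in range(3):
        q0=np.array([p0[0],p0[1],p0[2]*100]) if b is None else b.x
        b=minimize(f,q0,method='Nelder-Mead',options=dict(initial_simplex=q0+np.vstack([np.zeros(3),np.diag([8,8,8])/(k+1)])))
    return b.x*[1,1,.01],b.fun
def filled(m):
    cs,_=cv2.findContours(m.astype(np.uint8),cv2.RETR_EXTERNAL,cv2.CHAIN_APPROX_NONE); o=np.zeros(m.shape,np.uint8)
    cv2.drawContours(o,[max(cs,key=cv2.contourArea)],-1,1,-1); return o
E
python3 - <<'E'
from fit import *
for n in('top','scene'):
    d=cam(n); c=cloud(d); z=c[...,2]; x,y=c[...,0],c[...,1]
    m=filled((z>266)&(z<285)&(x>400)&(x<750)&(y<0)&(y>-450))
    p,e=fit(d,m,[tmpl(),tab()],275,(560,-220,-.52)); print(n,'tray',p.round(3),e)
    R=np.array([[np.cos(p[2]),-np.sin(p[2])],[np.sin(p[2]),np.cos(p[2])]])
    print(' tab',p[:2]+R@[-78.5,103.5],'far',p[:2]+R@[70,-95],'tabdir',R@[-.7071,.7071])
    hsv=cv2.cvtColor(d['img'],cv2.COLOR_RGB2HSV)
    g=(hsv[...,0]>65)&(hsv[...,0]<90)&(hsv[...,1]>90)&(x>350)&(x<700)&(y>-30)&(y<260)&(z>190)&(z<215)
    g=filled(g); p,e=fit(d,g,[tmpl(75,100,1)],202,(520,117,0)); print(n,'mat',p.round(3),e)
    for zz,nm in((276,'tab'),):
        u=proj(d,tab(),0,0,0,275)
E
```

```text
top tray [ 5.53937e+02 -2.35857e+02 -4.93000e-01] 0.016200873362445415
 tab [ 533.7411653  -107.53465652] far [ 570.66502144 -352.6695762 ] tabdir [-0.28844949  0.9574851 ]
top mat [5.23316e+02 1.31956e+02 1.77000e-01] 0.11317799099275504
scene tray [ 5.53267e+02 -2.36856e+02 -4.85000e-01] 0.03638127577007034
 tab [ 532.11539074 -108.68746942] far [ 570.86576991 -353.54029892] tabdir [-0.29557979  0.95530802]
scene mat [5.24016e+02 1.31807e+02 1.86000e-01] 0.05768359020852221
```

```bash
python3 - <<'E'
from fit import *
from scipy.spatial.transform import Rotation as Ro
o=ctrl.get_obs(); R=Ro.from_rotvec(o['orientation']).as_matrix(); print(R.round(3))
for s in(1,-1):
    th=-.489; Rt=np.array([[np.cos(th),-np.sin(th)],[np.sin(th),np.cos(th)]]); j=Rt@[.7071,.7071]*s
    X=np.r_[j,0]; Y=np.array([0,0,-1.]); G=np.c_[X,Y,np.cross(X,Y)]
    print(s,Ro.from_matrix(G@R.T).as_rotvec())
d=cam('top');hsv=cv2.cvtColor(d['img'],cv2.COLOR_RGB2HSV)
c=cloud(d)
for u,v in((181,232),(262,217),(273,279),(188,294)): print(atz(d,[(u,v)],202).round(1))
g=filled((hsv[...,0]>65)&(hsv[...,0]<95)&(hsv[...,1]>70)&(c[...,0]>350)&(c[...,0]<700)&(c[...,1]>-30)&(c[...,1]<260)&(c[...,2]<225))
p,e=fit(d,g,[tmpl(75,100,1)],202,(523,132,.18)); print('mat',p.round(3),e)
E
```

```text
[[ 0.422 -0.    -0.907]
 [ 0.907 -0.001  0.422]
 [-0.001 -1.     0.   ]]
1 [ 5.67787996e-04 -7.03482732e-04 -8.38609045e-01]
-1 [8.61122643e-04 6.95020755e-04 2.30298337e+00]
[[574.1 235.3 202. ]]
[[612.5  48.6 202. ]]
[[469.2  19.7 202. ]]
[[431.8 211.6 202. ]]
mat [5.24126e+02 1.30991e+02 1.93000e-01] 0.04550881704628949
```

Request:
jog_arm(
  steps=[
    {"turn":[0,0,0],"dp":[0,0,0.5],"claw":0.6},
    {"turn":[0,0,0],"dp":[0,0,1],"claw":0.6},
    {"turn":[0,0,0],"dp":[0,0,1],"claw":0.6},
    {"turn":[0,0,0],"dp":[0,0,1],"claw":0.6},
  ],
)

```text
t: 0.58
ee_pos: [264.3, 567.6, 305.0]
orientation: [-1.382, -0.885, 0.879]
ft_force: [0.9, 0.4, -0.0]
width: 64.5
```

Request:
jog_arm(
  steps=[
    {"turn":[0,0,-0.015],"dp":[0.19,-0.45,0.15],"claw":0.6},
    {"turn":[0,0,-0.03],"dp":[0.38,-0.95,0.35],"claw":0.6},
    {"turn":[0,0,-0.03],"dp":[0.38,-0.95,0.35],"claw":0.6},
    {"turn":[0,0,-0.03],"dp":[0.38,-0.95,0.35],"claw":0.6},
  ],
)

```text
t: 0.92
ee_pos: [295.2, 490.0, 332.9]
orientation: [-1.413, -0.812, 0.806]
ft_force: [-0.1, 1.2, -0.3]
width: 52.5
```

Request:
jog_arm(
  steps=[
    {"turn":[0,0,-0.015],"dp":[0.19,-0.45,0],"claw":0.6},
    {"turn":[0,0,-0.03],"dp":[0.38,-0.95,0],"claw":0.6},
    {"turn":[0,0,-0.03],"dp":[0.38,-0.95,0],"claw":0.6},
    {"turn":[0,0,-0.03],"dp":[0.38,-0.95,0],"claw":0.6},
  ],
)

```text
t: 1.25
ee_pos: [325.7, 413.1, 331.6]
orientation: [-1.441, -0.737, 0.734]
ft_force: [0.0, 0.3, -0.1]
width: 52.7
```

Request:
jog_arm(
  steps=[
    {"turn":[0,0,-0.015],"dp":[0.19,-0.45,0],"claw":0.6},
    {"turn":[0,0,-0.03],"dp":[0.38,-0.95,0],"claw":0.6},
    {"turn":[0,0,-0.03],"dp":[0.38,-0.95,0],"claw":0.6},
    {"turn":[0,0,-0.03],"dp":[0.38,-0.95,0],"claw":0.6},
  ],
)

```text
t: 1.58
ee_pos: [356.3, 337.2, 331.0]
orientation: [-1.466, -0.663, 0.661]
ft_force: [0.1, 0.7, -0.4]
width: 52.6
```

Request:
jog_arm(
  steps=[
    {"turn":[0,0,-0.015],"dp":[0.19,-0.45,0],"claw":0.6},
    {"turn":[0,0,-0.03],"dp":[0.37,-0.93,0],"claw":0.6},
    {"turn":[0,0,-0.03],"dp":[0.37,-0.93,0],"claw":0.6},
    {"turn":[0,0,-0.03],"dp":[0.37,-0.93,0],"claw":0.6},
  ],
)

```text
t: 1.92
ee_pos: [386.3, 263.5, 330.7]
orientation: [-1.487, -0.589, 0.587]
ft_force: [0.1, 0.1, 1.0]
width: 52.7
```

Request:
jog_arm(
  steps=[
    {"turn":[0,0,-0.015],"dp":[0.19,-0.45,0],"claw":0.6},
    {"turn":[0,0,-0.03],"dp":[0.37,-0.93,0],"claw":0.6},
    {"turn":[0,0,-0.03],"dp":[0.37,-0.93,0],"claw":0.6},
    {"turn":[0,0,-0.03],"dp":[0.37,-0.93,0],"claw":0.6},
  ],
)

```text
t: 2.25
ee_pos: [416.4, 190.0, 330.6]
orientation: [-1.505, -0.516, 0.514]
ft_force: [-1.1, 0.2, -0.0]
width: 52.6
```

Request:
jog_arm(
  steps=[
    {"turn":[0,0,-0.015],"dp":[0.19,-0.45,0],"claw":0.6},
    {"turn":[0,0,-0.03],"dp":[0.37,-0.93,0],"claw":0.6},
    {"turn":[0,0,-0.03],"dp":[0.37,-0.93,0],"claw":0.6},
    {"turn":[0,0,-0.03],"dp":[0.37,-0.93,0],"claw":0.6},
  ],
)

```text
t: 2.58
ee_pos: [446.5, 116.6, 330.4]
orientation: [-1.521, -0.443, 0.44]
ft_force: [-0.6, 0.5, 0.9]
width: 52.5
```

Request:
jog_arm(
  steps=[
    {"turn":[0,0,-0.015],"dp":[0.19,-0.45,0],"claw":0.6},
    {"turn":[0,0,-0.03],"dp":[0.37,-0.93,0],"claw":0.6},
    {"turn":[0,0,-0.03],"dp":[0.37,-0.93,0],"claw":0.6},
    {"turn":[0,0,-0.03],"dp":[0.37,-0.93,0],"claw":0.6},
  ],
)

```text
t: 2.92
ee_pos: [476.5, 43.4, 330.1]
orientation: [-1.534, -0.37, 0.367]
ft_force: [-0.2, -0.1, 0.3]
width: 52.7
```

Request:
jog_arm(
  steps=[
    {"turn":[0,0,-0.015],"dp":[0.19,-0.45,0],"claw":0.6},
    {"turn":[0,0,-0.03],"dp":[0.37,-0.93,0],"claw":0.6},
    {"turn":[0,0,-0.03],"dp":[0.37,-0.93,0],"claw":0.6},
    {"turn":[0,0,-0.03],"dp":[0.37,-0.93,0],"claw":0.6},
  ],
)

```text
t: 3.25
ee_pos: [506.5, -29.6, 329.8]
orientation: [-1.545, -0.297, 0.295]
ft_force: [-0.8, 0.5, -0.1]
width: 52.3
```

```bash
cat > want.py <<'E'
from fit import *
from scipy.spatial.transform import Rotation as Ro
# needed move to grasp pose at tab
th=-.489; C=np.array([553.6,-236.4]); Rt=np.array([[np.cos(th),-np.sin(th)],[np.sin(th),np.cos(th)]])
T=C+Rt@[-78.5,103.5]; X=np.r_[Rt@[.7071,.7071],0]; Y=np.array([0,0,-1.]); G=np.c_[X,Y,np.cross(X,Y)]
def want():
    o=ctrl.get_obs(); R=Ro.from_rotvec(o['orientation']).as_matrix()
    g=np.r_[T,250]
    print('t',o['t'],'ee',o['ee_pos'].round(1),'dp/80',((g-o['ee_pos'])/80).round(4),'turn/pi',(Ro.from_matrix(G@R.T).as_rotvec()/np.pi).round(4),'F',o['ft_force'].round(2),o['width'])
E
python3 -c "from want import *;print(T,X);want();print(ctrl.get_obs()['qpos'])"
```

```text
[ 532.91839474 -108.15503439] [0.95638553 0.29207453 0.        ]
t 3.25 ee [506.5 -29.6 329.8] dp/80 [ 0.3298 -0.982  -0.9978] turn/pi [-0.0019  0.0002 -0.0257] F [-0.8   0.46 -0.1 ] 52.29550609097962
[-0.08552609  0.13185896  1.77054998  0.00643587  1.23942832 -0.46477277]
```

Request:
jog_arm(
  steps=[
    {"turn":[0,0,-0.013],"dp":[0.16,-0.49,-0.1],"claw":0.6},
    {"turn":[-0.002,0,-0.026],"dp":[0.33,-0.98,-0.4],"claw":0.6},
    {"turn":[-0.002,0,-0.026],"dp":[0.33,-0.98,-0.4],"claw":0.6},
    {"turn":[-0.002,0,-0.026],"dp":[0.33,-0.98,-0.4],"claw":0.6},
    {"turn":[-0.002,0,-0.026],"dp":[0.33,-0.98,-0.4],"claw":0.6},
  ],
)

```text
t: 3.67
ee_pos: [532.7, -105.6, 297.6]
orientation: [-1.557, -0.233, 0.234]
ft_force: [0.5, -0.1, 0.0]
width: 52.6
```

```bash
python3 - <<'E'
from want import *
want()
for n,r in(('top',(slice(170,310),slice(290,460))),('scene',(slice(220,370),slice(260,430)))):
    d=cam(n); cv2.imwrite(f'pics/{n}1.png',cv2.resize(d['img'][r][:,:,::-1],None,fx=4,fy=4,interpolation=cv2.INTER_CUBIC))
E
```

```text
t 3.6667 ee [ 532.7 -105.6  297.6] dp/80 [ 0.0028 -0.0314 -0.5952] turn/pi [-0.0003 -0.0002 -0.0005] F [ 0.47 -0.07  0.03] 52.60333476835434
```

View pics/top1.png

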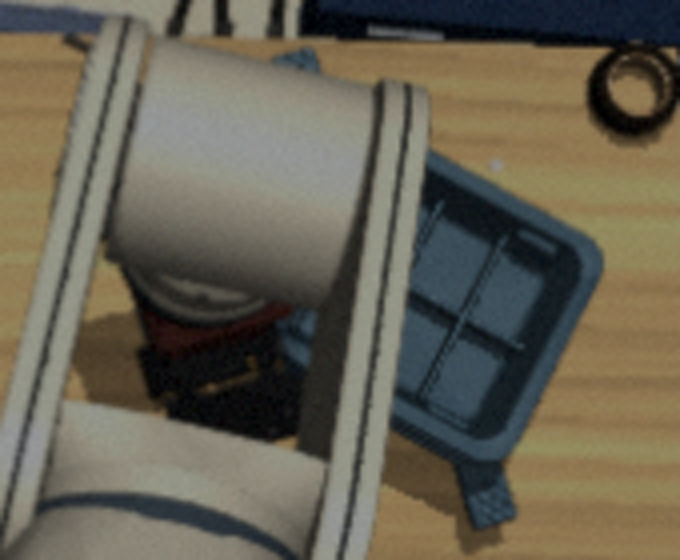

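View pics/scene1.png

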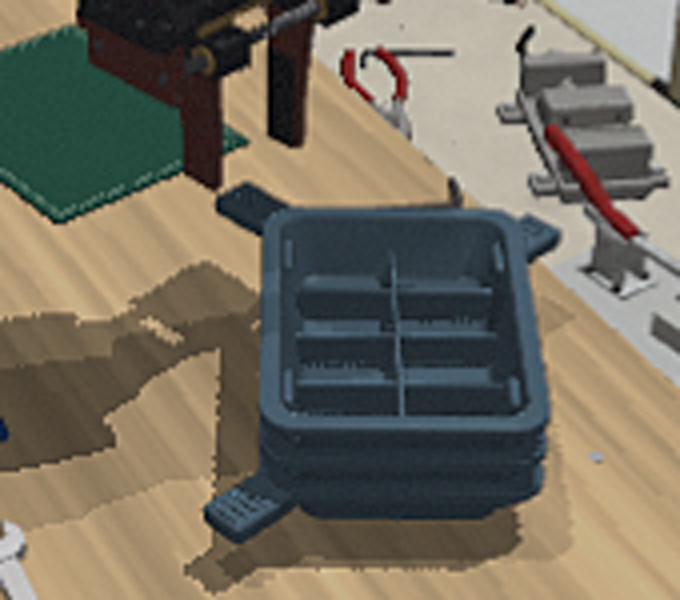

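```bash
python3 - <<'E'
from want import *
d=cam('scene');o=ctrl.get_obs(); rv,_=cv2.Rodrigues(d['T'][:3,:3])
R=Ro.from_rotvec(o['orientation']).as_matrix(); L=[]
for h in(26.3,39.8):
  for s in(-1,1):
    for z in(-10,10): L.append(o['ee_pos']+R@[s*h,0,z])
def pr(L): return cv2.projectPoints(np.array(L),rv,d['T'][:3,3],d['K'],d['D'])[0].reshape(-1,2)
p=pr(L)
Tb=[np.r_[C+Rt@q,275] for q in tab()]; q=pr(Tb)
im=cv2.resize(d['img'][220:320,270:400][:,:,::-1],None,fx=6,fy=6,interpolation=cv2.INTER_CUBIC)
f=lambda a:tuple(int(v) for v in ((a-[270,220])*6+2.5))
for a in p: cv2.circle(im,f(a),2,(0,255,255),-1)
for i in range(4): cv2.line(im,f(q[i]),f(q[(i+1)%4]),(0,0,255),1)
cv2.imwrite('pics/ov1.png',im)
E
```

```text
(no output)
```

View pics/ov1.png

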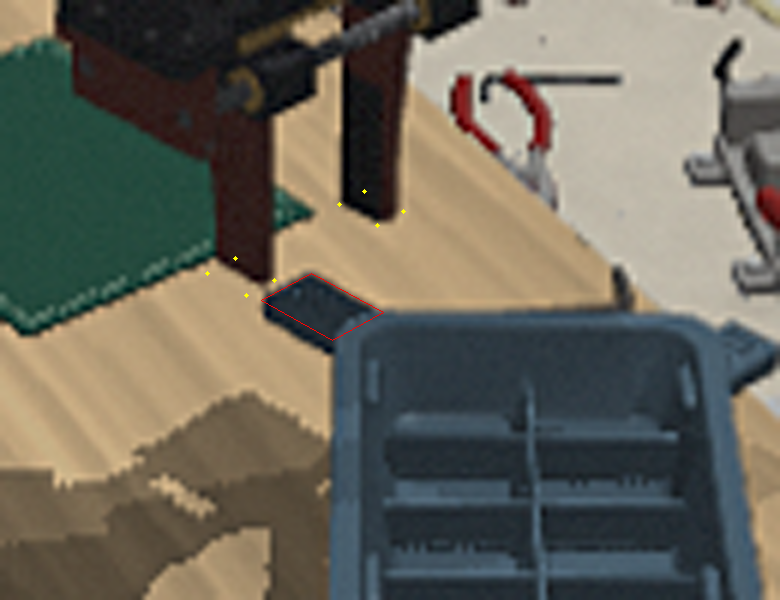

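Request:
jog_arm(
  steps=[
    {"turn":[0,0,0],"dp":[0,-0.036,-0.2],"claw":0.6},
    {"turn":[0,0,0],"dp":[0,-0.036,-0.4],"claw":0.6},
    {"turn":[0,0,0],"dp":[0,-0.036,-0.595],"claw":0.6},
    {"turn":[0,0,0],"dp":[0,-0.036,-0.595],"claw":0.6},
    {"turn":[0,0,0],"dp":[0,-0.036,-0.595],"claw":0.6},
  ],
)

```text
t: 4.23
ee_pos: [532.8, -108.0, 251.4]
orientation: [-1.558, -0.236, 0.234]
ft_force: [0.3, 1.2, 0.1]
width: 52.6
```

```bash
python3 - <<'E'
from want import *
want()
d=cam('scene')
im=cv2.resize(d['img'][220:320,270:400][:,:,::-1],None,fx=6,fy=6,interpolation=cv2.INTER_CUBIC)
cv2.imwrite('pics/s2.png',im)
E
```

```text
t 4.2333 ee [ 532.8 -108.   251.4] dp/80 [ 0.0019 -0.002  -0.0172] turn/pi [-0.0001  0.0003 -0.0009] F [0.3  1.17 0.06] 52.63922292894174
```

View pics/s2.png

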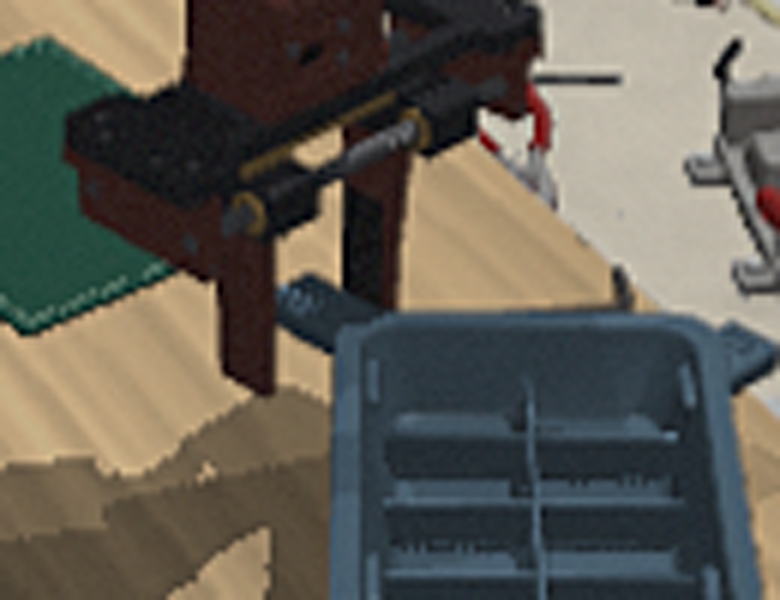

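Request:
jog_arm(
  steps=[
    {"turn":[0,0,0],"dp":[0,0,-0.017],"claw":0.4},
    {"turn":[0,0,0],"dp":[0,0,-0.017],"claw":0.35},
    {"turn":[0,0,0],"dp":[0,0,-0.017],"claw":0.3},
    {"turn":[0,0,0],"dp":[0,0,-0.017],"claw":0.2},
    {"turn":[0,0,0],"dp":[0,0,-0.017],"claw":0},
    {"turn":[0,0,0],"dp":[0,0,-0.017],"claw":0},
    {"turn":[0,0,0],"dp":[0,0,-0.017],"claw":0},
  ],
)

```text
t: 4.87
ee_pos: [533.7, -108.4, 251.1]
orientation: [-1.559, -0.237, 0.232]
ft_force: [-0.1, 0.7, 1.8]
width: 25.9
```

```bash
cat > peel.py <<'E'
from want import *
def pose0(): 
    o=ctrl.get_obs(); return o['ee_pos'],o
u=np.r_[Rt@np.array([-128.5,178.5]),0]; u/=np.linalg.norm(u); ax=np.cross(u,[0,0,1]); P=np.r_[C+Rt@[50,-75],239.]
E
python3 - <<'E'
from peel import *
want(); p,o=pose0(); print(u,ax,P,o['moment'])
for mm in(4,8,12,16,20,24,27,30):
    a=mm/220.; r=Ro.from_rotvec(a*ax); print(mm,((r.apply(p-P)+P-p)/80).round(3),(a*ax/np.pi).round(4))
d=cam('scene');c=cloud(d);z=c[...,2];x,y=c[...,0],c[...,1]
d=cam('scene')
im=cv2.resize(d['img'][240:370,280:430][:,:,::-1],None,fx=5,fy=4.6,interpolation=cv2.INTER_CUBIC)
cv2.imwrite('pics/s3.png',im)
E
```

```text
t 4.8667 ee [ 533.7 -108.4  251.1] dp/80 [-0.01    0.0025 -0.0132] turn/pi [ 0.      0.0011 -0.0008] F [-0.08  0.66  1.82] 25.889874274183903
[-0.13454003  0.99090816  0.        ] [ 0.99090816  0.13454003 -0.        ] [ 562.50940315 -326.09739425  239.        ] [ 0.00459193 -0.06907257  0.01895068]
4 [ 0.    -0.003  0.05 ] [ 0.0057  0.0008 -0.    ]
8 [ 0.001 -0.007  0.1  ] [ 0.0115  0.0016 -0.    ]
12 [ 0.002 -0.012  0.149] [ 0.0172  0.0023 -0.    ]
16 [ 0.002 -0.018  0.199] [ 0.0229  0.0031 -0.    ]
20 [ 0.003 -0.025  0.249] [ 0.0287  0.0039 -0.    ]
24 [ 0.004 -0.032  0.298] [ 0.0344  0.0047 -0.    ]
27 [ 0.005 -0.039  0.335] [ 0.0387  0.0053 -0.    ]
30 [ 0.006 -0.046  0.372] [ 0.043   0.0058 -0.    ]
```

View pics/s3.png

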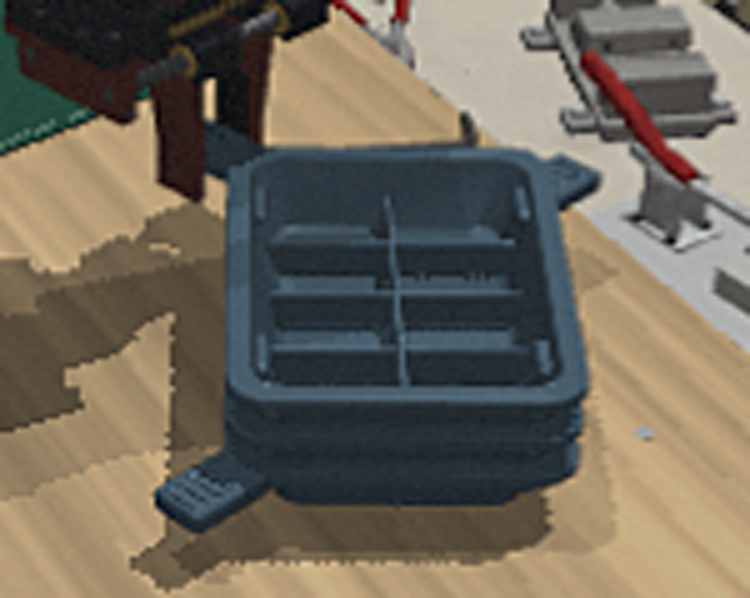

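Request:
jog_arm(
  steps=[
    {"turn":[0.003,0.0005,0],"dp":[0,-0.001,0.025],"claw":0},
    {"turn":[0.006,0.001,0],"dp":[0,-0.003,0.05],"claw":0},
    {"turn":[0.0085,0.0012,0],"dp":[0,-0.005,0.075],"claw":0},
    {"turn":[0.0115,0.0016,0],"dp":[0.001,-0.007,0.1],"claw":0},
    {"turn":[0.0145,0.002,0],"dp":[0.0015,-0.01,0.125],"claw":0},
    {"turn":[0.017,0.0023,0],"dp":[0.002,-0.012,0.149],"claw":0},
    {"turn":[0.02,0.0027,0],"dp":[0.002,-0.015,0.175],"claw":0},
    {"turn":[0.023,0.003,0],"dp":[0.002,-0.018,0.199],"claw":0},
    {"turn":[0.023,0.003,0],"dp":[0.002,-0.018,0.199],"claw":0},
    {"turn":[0.023,0.003,0],"dp":[0.002,-0.018,0.199],"claw":0},
  ],
)

```text
t: 5.8
ee_pos: [533.8, -109.8, 267.1]
orientation: [-1.485, -0.236, 0.228]
ft_force: [-0.4, 1.8, -0.6]
width: 25.9
```

```bash
python3 - <<'E'
from peel import *
p,o=pose0(); print(p,o['ft_force'],o['moment'],o['orientation'],o['width'])
d=cam('scene')
im=cv2.resize(d['img'][240:370,280:430][:,:,::-1],None,fx=5,fy=4.6,interpolation=cv2.INTER_CUBIC)
cv2.imwrite('pics/s4.png',im)
E
```

```text
[ 533.81677049 -109.76353532  267.06711177] [-0.40104653  1.76027604 -0.63517434] [ 0.3205074   0.17129933 -0.07391636] [-1.48527228 -0.23556899  0.22809539] 25.870464806487682
```

View pics/s4.png

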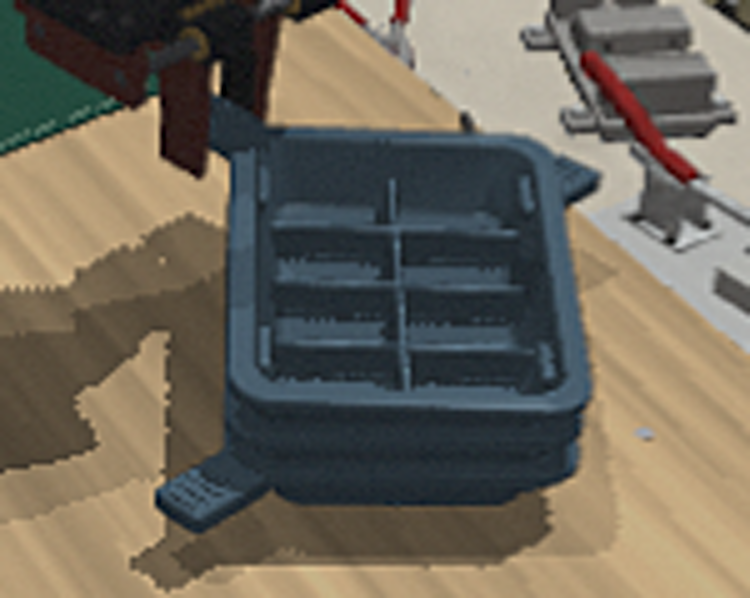

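Request:
jog_arm(
  steps=[
    {"turn":[0.003,0.0004,0],"dp":[0,-0.004,0.025],"claw":0},
    {"turn":[0.006,0.0008,0],"dp":[0.001,-0.008,0.05],"claw":0},
    {"turn":[0.009,0.0012,0],"dp":[0.002,-0.012,0.075],"claw":0},
    {"turn":[0.0115,0.0016,0],"dp":[0.002,-0.016,0.1],"claw":0},
    {"turn":[0.0145,0.002,0],"dp":[0.003,-0.02,0.125],"claw":0},
    {"turn":[0.0175,0.0024,0],"dp":[0.004,-0.024,0.15],"claw":0},
    {"turn":[0.02,0.0028,0],"dp":[0.004,-0.028,0.173],"claw":0},
    {"turn":[0.02,0.0028,0],"dp":[0.004,-0.028,0.173],"claw":0},
    {"turn":[0.02,0.0028,0],"dp":[0.004,-0.028,0.173],"claw":0},
  ],
)

```text
t: 6.6
ee_pos: [534.1, -112.1, 280.9]
orientation: [-1.422, -0.234, 0.225]
ft_force: [-0.3, 3.1, -1.0]
width: 26.0
```

```bash
python3 - <<'E'
from peel import *
p,o=pose0(); print(p,o['ft_force'],o['moment'],o['orientation'],o['width'])
d=cam('scene')
im=cv2.resize(d['img'][240:370,280:430][:,:,::-1],None,fx=5,fy=4.6,interpolation=cv2.INTER_CUBIC)
cv2.imwrite('pics/s5.png',im)
# fit plane to flange rim points in top view region
c=cloud(d); z=c[...,2]
rv,_=cv2.Rodrigues(d['T'][:3,:3])
for nm,q in(('far',[70-7,-95+7]),('+x+y',[63,88]),('-x-y',[-63,-88])):
    for zz in (275,290):
        W=np.r_[C+Rt@q,zz]; uv=cv2.projectPoints(W[None],rv,d['T'][:3,3],d['K'],d['D'])[0].ravel().round().astype(int); print(nm,zz,uv,c[uv[1]-1:uv[1]+2,uv[0]-1:uv[0]+2].reshape(-1,3).mean(0).round(1),W.round(1))
E
```

```text
[ 534.12085775 -112.10687516  280.85397286] [-0.34513112  3.13771207 -1.04122324] [0.49460404 0.18128429 0.03618928] [-1.42197203 -0.23364608  0.22526019] 26.00873237943214
far 275 [395 326] [ 571.4 -340.5  270.5] [ 567.9 -343.7  275. ]
far 290 [395 319] [ 581.  -325.9  273.5] [ 567.9 -343.7  290. ]
+x+y 275 [386 274] [ 640.6 -201.5  285.6] [ 650.6 -188.3  275. ]
+x+y 290 [387 268] [ 710.2 -107.   225.3] [ 650.6 -188.3  290. ]
-x-y 275 [328 325] [ 459.4 -278.8  270.4] [ 456.6 -284.5  275. ]
-x-y 290 [328 319] [ 460.6 -276.5  282.9] [ 456.6 -284.5  290. ]
```

View pics/s5.png

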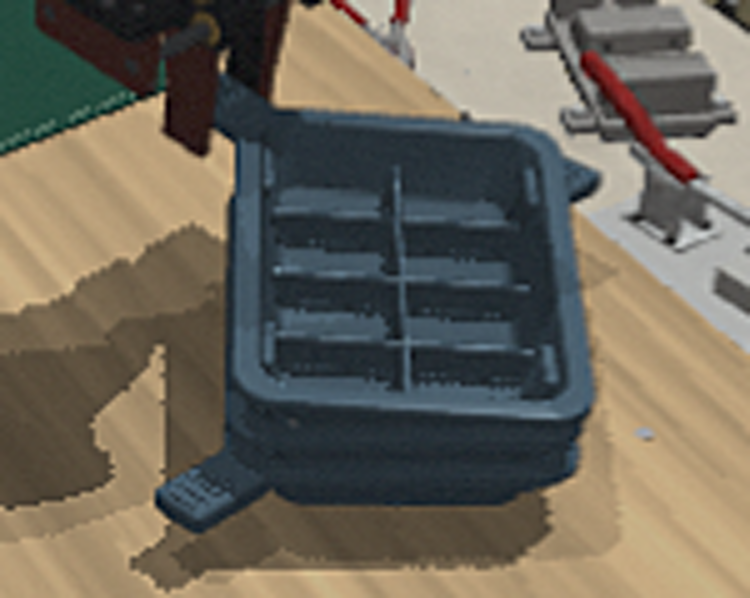

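Request:
jog_arm(
  steps=[
    {"turn":[0,0,0],"dp":[-0.005,0.02,0],"claw":0},
    {"turn":[0,0,0],"dp":[-0.009,0.04,0],"claw":0},
    {"turn":[0,0,0],"dp":[-0.014,0.06,0],"claw":0},
    {"turn":[0,0,0],"dp":[-0.018,0.08,0],"claw":0},
    {"turn":[0,0,0],"dp":[-0.023,0.1,0],"claw":0},
    {"turn":[0,0,0],"dp":[-0.028,0.122,0],"claw":0},
    {"turn":[0,0,0],"dp":[-0.028,0.122,0],"claw":0},
    {"turn":[0,0,0],"dp":[-0.028,0.122,0],"claw":0},
  ],
)

```text
t: 7.32
ee_pos: [532.4, -102.4, 281.2]
orientation: [-1.423, -0.235, 0.225]
ft_force: [2.6, -0.6, -0.0]
width: 25.8
```

```bash
cat > look.py <<'E'
import sys
from peel import *
p,o=pose0(); print(p,o['ft_force'],o['moment'],o['orientation'],o['width'])
d=cam('scene')
im=cv2.resize(d['img'][230:370,280:430][:,:,::-1],None,fx=5,fy=4.2,interpolation=cv2.INTER_CUBIC)
cv2.imwrite('pics/%s.png'%sys.argv[1],im)
E
python3 look.py s6
```

```text
[ 532.37802459 -102.37728147  281.19817072] [ 2.58299349 -0.64920146 -0.01507424] [-0.35231603 -0.32239953  0.31963373] [-1.42285908 -0.23514988  0.2249448 ] 25.79151112385006
```

View pics/s6.png

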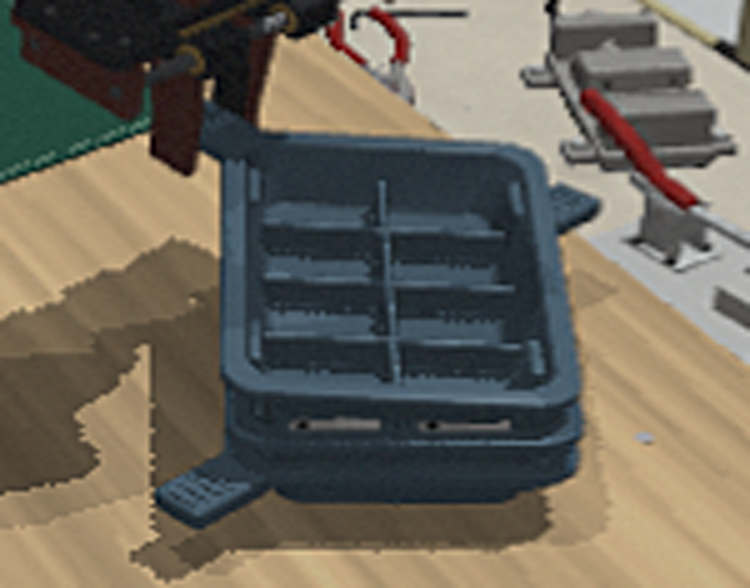

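Request:
jog_arm(
  steps=[
    {"turn":[0,0,0],"dp":[0,0,0.03],"claw":0},
    {"turn":[0,0,0],"dp":[0,0,0.06],"claw":0},
    {"turn":[0,0,0],"dp":[0,0,0.1],"claw":0},
    {"turn":[0,0,0],"dp":[0,0,0.14],"claw":0},
    {"turn":[0,0,0],"dp":[0,0,0.18],"claw":0},
    {"turn":[0,0,0],"dp":[0,0,0.18],"claw":0},
    {"turn":[0,0,0],"dp":[0,0,0.18],"claw":0},
  ],
)

```text
t: 7.95
ee_pos: [532.3, -102.4, 295.7]
orientation: [-1.423, -0.235, 0.225]
ft_force: [-0.6, -0.9, -0.2]
width: 25.9
```

```bash
python3 look.py s7
```

```text
[ 532.32273076 -102.39694844  295.72635256] [-0.55984303 -0.86735744 -0.20859779] [-0.00850439  0.10376807  0.01967936] [-1.42278214 -0.23499493  0.22472739] 25.916065906018865
```

View pics/s7.png

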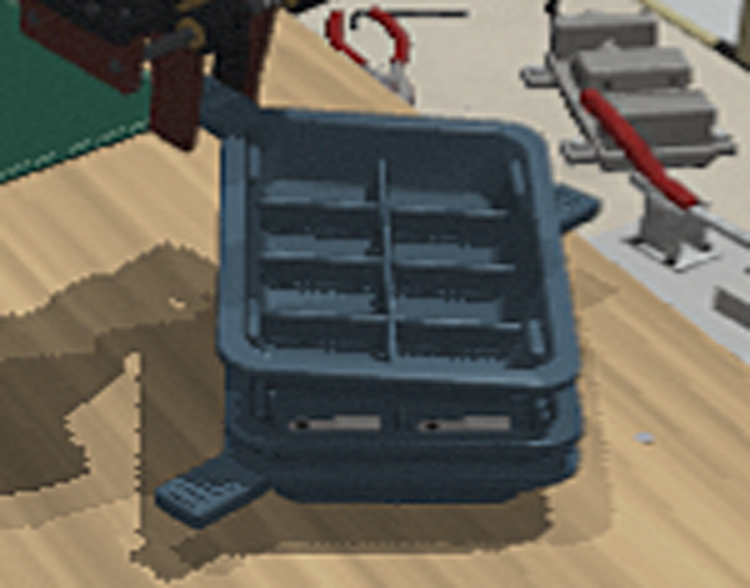

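Request:
jog_arm(
  steps=[
    {"turn":[0,0,0],"dp":[0,0,0.1],"claw":0},
    {"turn":[0,0,0],"dp":[0,0,0.25],"claw":0},
    {"turn":[-0.003,0,0],"dp":[0,0,0.4],"claw":0},
    {"turn":[-0.01,-0.001,0],"dp":[0,0,0.55],"claw":0},
    {"turn":[-0.02,-0.003,0],"dp":[0,0,0.7],"claw":0},
    {"turn":[-0.03,-0.004,0],"dp":[0,0,0.8],"claw":0},
    {"turn":[-0.038,-0.005,0],"dp":[0,0,0.85],"claw":0},
    {"turn":[-0.043,-0.006,0],"dp":[0,0,0.85],"claw":0},
    {"turn":[-0.043,-0.006,0],"dp":[0,0,0.85],"claw":0},
    {"turn":[-0.043,-0.006,0],"dp":[0,0,0.85],"claw":0},
  ],
)

```text
t: 8.83
ee_pos: [531.9, -101.9, 363.3]
orientation: [-1.559, -0.239, 0.232]
ft_force: [0.7, -0.1, -1.2]
width: 26.0
```

```bash
python3 - <<'E'
from want import *
want()
for n in('top','scene'):
    d=cam(n); save(d,n+'8.png')
E
```

```text
t 8.8333 ee [ 531.9 -101.9  363.3] dp/80 [ 0.0127 -0.0777 -1.4159] turn/pi [ 0.0001  0.0014 -0.0011] F [ 0.67 -0.05 -1.16] 26.043223251096684
```

View pics/scene8.png

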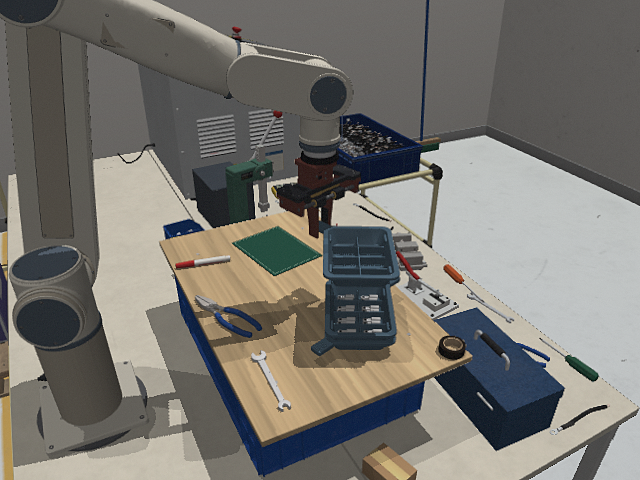

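View pics/top8.png

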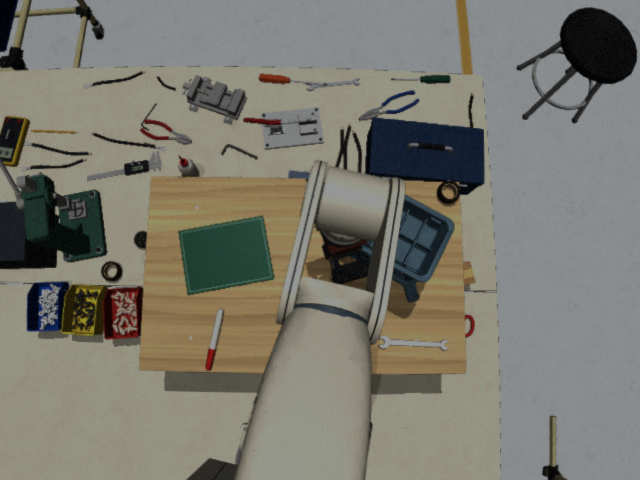

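Request:
jog_arm(
  steps=[
    {"turn":[0,0,0.006],"dp":[-0.03,0.1,0],"claw":0},
    {"turn":[0,0,0.015],"dp":[-0.09,0.27,0],"claw":0},
    {"turn":[0,0,0.024],"dp":[-0.15,0.45,0],"claw":0},
    {"turn":[0,0,0.033],"dp":[-0.2,0.62,0],"claw":0},
    {"turn":[0,0,0.043],"dp":[-0.26,0.8,0],"claw":0},
    {"turn":[0,0,0.043],"dp":[-0.26,0.8,0],"claw":0},
  ],
)

```text
t: 9.43
ee_pos: [510.0, -35.7, 362.9]
orientation: [-1.542, -0.347, 0.341]
ft_force: [0.3, -0.3, -1.3]
width: 25.8
```

Request:
jog_arm(
  steps=[
    {"turn":[0,0,0.009],"dp":[-0.05,0.15,0],"claw":0},
    {"turn":[0,0,0.018],"dp":[-0.11,0.33,0],"claw":0},
    {"turn":[0,0,0.026],"dp":[-0.16,0.49,0],"claw":0},
    {"turn":[0,0,0.035],"dp":[-0.21,0.65,0],"claw":0},
    {"turn":[0,0,0.043],"dp":[-0.26,0.8,0],"claw":0},
    {"turn":[0,0,0.043],"dp":[-0.26,0.8,0],"claw":0},
  ],
)

```text
t: 9.93
ee_pos: [488.4, 30.1, 362.9]
orientation: [-1.521, -0.454, 0.449]
ft_force: [0.5, 0.5, -2.0]
width: 25.5
```

Request:
jog_arm(
  steps=[
    {"turn":[0,0,0.009],"dp":[-0.05,0.15,0],"claw":0},
    {"turn":[0,0,0.018],"dp":[-0.11,0.33,0],"claw":0},
    {"turn":[0,0,0.026],"dp":[-0.16,0.49,0],"claw":0},
    {"turn":[0,0,0.035],"dp":[-0.21,0.65,0],"claw":0},
    {"turn":[0,0,0.043],"dp":[-0.26,0.8,0],"claw":0},
    {"turn":[0,0,0.043],"dp":[-0.26,0.8,0],"claw":0},
  ],
)

```text
t: 10.43
ee_pos: [467.2, 95.2, 362.9]
orientation: [-1.495, -0.561, 0.556]
ft_force: [-0.0, 0.0, -0.1]
width: 25.6
```

Request:
jog_arm(
  steps=[
    {"turn":[0,0,0.009],"dp":[-0.05,0.15,0],"claw":0},
    {"turn":[0,0,0.018],"dp":[-0.11,0.33,0],"claw":0},
    {"turn":[0,0,0.026],"dp":[-0.16,0.49,0],"claw":0},
    {"turn":[0,0,0.035],"dp":[-0.21,0.65,0],"claw":0},
    {"turn":[0,0,0.043],"dp":[-0.26,0.8,0],"claw":0},
    {"turn":[0,0,0.043],"dp":[-0.26,0.8,0],"claw":0},
  ],
)

```text
t: 10.93
ee_pos: [446.3, 160.0, 362.9]
orientation: [-1.464, -0.667, 0.662]
ft_force: [0.3, -0.1, -1.5]
width: 25.8
```

```bash
python3 -c "
from want import *
want()
d=cam('scene'); save(d,'scene9.png')"
```

```text
t 10.9333 ee [446.3 160.  362.9] dp/80 [ 1.0825 -3.352  -1.4115] turn/pi [-0.001   0.0009 -0.1765] F [ 0.29 -0.1  -1.49] 25.761295478503346
```

View pics/scene9.png

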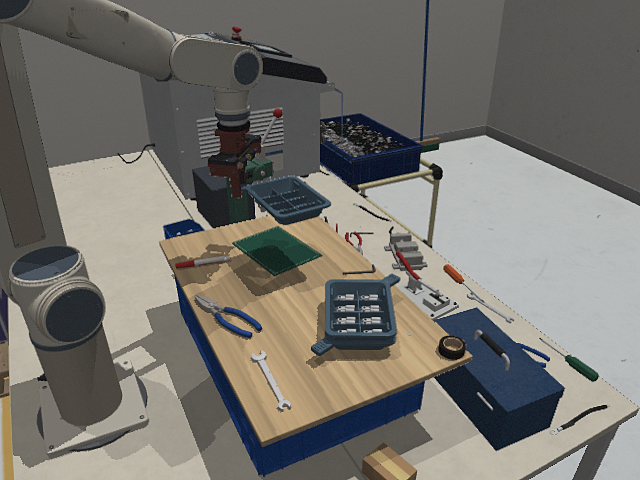

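Request:
jog_arm(
  steps=[
    {"turn":[0,0,0.008],"dp":[-0.05,0.15,-0.1],"claw":0},
    {"turn":[0,0,0.017],"dp":[-0.1,0.33,-0.23],"claw":0},
    {"turn":[0,0,0.026],"dp":[-0.15,0.49,-0.37],"claw":0},
    {"turn":[0,0,0.033],"dp":[-0.19,0.63,-0.5],"claw":0},
    {"turn":[0,0,0.037],"dp":[-0.215,0.7,-0.59],"claw":0},
    {"turn":[0,0,0.039],"dp":[-0.224,0.735,-0.624],"claw":0},
    {"turn":[0,0,0.039],"dp":[-0.224,0.735,-0.624],"claw":0},
    {"turn":[0,0,0.039],"dp":[-0.224,0.735,-0.624],"claw":0},
    {"turn":[0,0,0.039],"dp":[-0.224,0.735,-0.624],"claw":0},
  ],
)

```text
t: 11.73
ee_pos: [429.1, 217.8, 313.5]
orientation: [-1.433, -0.76, 0.754]
ft_force: [0.0, 0.6, -1.4]
width: 25.8
```

```bash
cat > fin.py <<'E'
from want import *
import sys
want()
for n in('top','scene'):
    d=cam(n); save(d,n+sys.argv[1]+'.png'); c=cloud(d)
    x,y,z=c[...,0],c[...,1],c[...,2]
    m=(z>290)&(z<360)&(x>400)&(x<640)&(y>20)&(y<260)
    hsv=cv2.cvtColor(d['img'],cv2.COLOR_RGB2HSV); m&=(hsv[...,0]>95)&(hsv[...,0]<115)&(hsv[...,1]>60)
    q=c[m]; print(n,m.sum(),np.histogram(q[:,2],np.arange(290,360,5)))
    q=q[(q[:,2]>325)]
    for k in range(8):
        A=np.c_[q[:,:2]-[524,131],np.ones(len(q))]; s=np.linalg.lstsq(A,q[:,2],rcond=None)[0]; r=q[:,2]-A@s; q=q[(r>-4+.2*k)&(r<4)]
    print('plane slope',s[:2].round(4),'z at mat centre',s[2].round(1),len(q),r.std().round(2))
    R=cv2.minAreaRect(q[:,:2].astype(np.float32)); print(R)
    np.save(n+'q.npy',q)
E
python3 fin.py 10
```

```text
t 11.7333 ee [429.1 217.8 313.5] dp/80 [ 1.2971 -4.0739 -0.7939] turn/pi [-0.0008  0.0011 -0.2149] F [ 0.03  0.55 -1.44] 25.754576006263754
top 6075 (array([   0,   93, 2234,  731,  282,  349,  475,  256,  449, 1154,   52,
          0,    0]), array([290, 295, 300, 305, 310, 315, 320, 325, 330, 335, 340, 345, 350,
       355]))
plane slope [-0.0105  0.0009] z at mat centre 336.6 1221 1.38
((522.2902221679688, 128.9647674560547), (138.2795867919922, 187.92257690429688), 10.277099609375)
scene 2255 (array([  0,   0, 116, 258, 315, 367, 281, 156, 319, 438,   4,   0,   1]), array([290, 295, 300, 305, 310, 315, 320, 325, 330, 335, 340, 345, 350,
       355]))
plane slope [-0.016  -0.0081] z at mat centre 335.4 539 1.44
((519.2069091796875, 135.79530334472656), (143.50662231445312, 207.20321655273438), 12.043776512145996)
```

View pics/scene10.png

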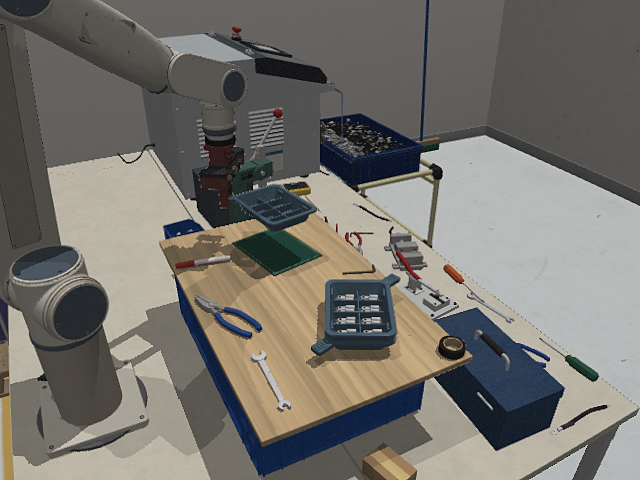

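View pics/top10.png

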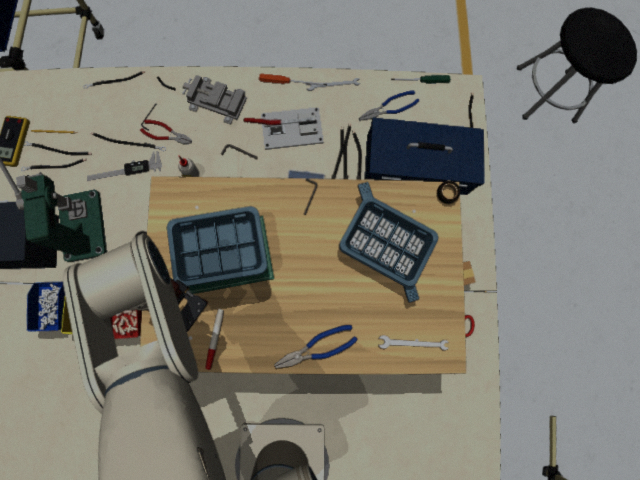

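```bash
cat > fin2.py <<'E'
from want import *
d=cam('top'); c=cloud(d); x,y,z=c[...,0],c[...,1],c[...,2]
hsv=cv2.cvtColor(d['img'],cv2.COLOR_RGB2HSV)
m=(z>326)&(z<350)&(x>400)&(x<640)&(y>0)&(y<260)&(hsv[...,0]>95)&(hsv[...,0]<115)&(hsv[...,1]>60)
m=filled(m); print(fit(d,m,[tmpl()],337,(523,130,.18)), fit(d,m,[tmpl(),tab()],337,(523,130,.18)))
b=(z>194)&(z<206)&(x>350)&(x<620)&(y>-80)&(y<20)&(hsv[...,0]<25); q=c[b]
A=np.c_[q[:,:2]-[500,-30],np.ones(len(q))]; print('board',np.linalg.lstsq(A,q[:,2],rcond=None)[0])
# stack of full trays
m=filled((z>246)&(z<266)&(x>400)&(x<750)&(y<-50)&(y>-450)&(hsv[...,0]>95)&(hsv[...,0]<115)&(hsv[...,1]>50))
t2=tab()*[-1,1]
print('middle',fit(d,m,[tmpl(),t2],255,(554,-236,-.49)))
d=cam('scene'); c=cloud(d); x,y,z=c[...,0],c[...,1],c[...,2]
hsv=cv2.cvtColor(d['img'],cv2.COLOR_RGB2HSV)
m=(z>328)&(z<350)&(x>400)&(x<640)&(y>0)&(y<260)&(hsv[...,0]>95)&(hsv[...,0]<115)&(hsv[...,1]>60)
m=filled(m); print('scene',fit(d,m,[tmpl()],337,(523,130,.18)))
E
python3 fin2.py
```

```text
(array([5.22038733e+02, 1.28895027e+02, 1.94745545e-01]), np.float64(0.0465388969755782)) (array([5.22439340e+02, 1.28770388e+02, 1.77942537e-01]), np.float64(0.08034125828885655))
board [ 6.76874114e-05 -1.48149308e-03  2.00277795e+02]
middle (array([ 5.53308580e+02, -2.35790599e+02, -4.87997377e-01]), np.float64(0.03497728133282847))
scene (array([5.20639414e+02, 1.25212765e+02, 1.72862220e-01]), np.float64(0.04234567901234568))
```

Request:
jog_arm(
  steps=[
    {"turn":[0,-0.001,0],"dp":[0.01,0.015,0],"claw":0},
    {"turn":[0,-0.002,0],"dp":[0.02,0.03,0],"claw":0},
    {"turn":[0,-0.003,0],"dp":[0.025,0.04,0],"claw":0},
    {"turn":[0,-0.003,0],"dp":[0.025,0.04,0],"claw":0},
    {"turn":[0,-0.003,0],"dp":[0.025,0.04,0],"claw":0},
    {"turn":[0,-0.003,0],"dp":[0.025,0.04,0],"claw":0},
    {"turn":[0,-0.003,0],"dp":[0.025,0.04,0],"claw":0},
    {"turn":[0,-0.003,0],"dp":[0.025,0.04,0],"claw":0},
  ],
)

```text
t: 12.6
ee_pos: [430.9, 221.0, 313.4]
orientation: [-1.437, -0.768, 0.748]
ft_force: [-0.3, -0.7, -1.4]
width: 25.6
```

```bash
python3 fin.py 11; python3 fin2.py
```

```text
t 12.6 ee [430.9 221.  313.4] dp/80 [ 1.2747 -4.115  -0.7924] turn/pi [ 1.00e-04  4.00e-03 -2.15e-01] F [-0.33 -0.75 -1.41] 25.641776269240296
top 6100 (array([   0,   41, 1924, 1050,  271,  349,  512,  229,  381, 1215,  128,
          0,    0]), array([290, 295, 300, 305, 310, 315, 320, 325, 330, 335, 340, 345, 350,
       355]))
plane slope [-0.0004  0.0031] z at mat centre 337.2 1186 1.3
((524.4899291992188, 131.86373901367188), (138.877685546875, 188.04637145996094), 10.654362678527832)
scene 2236 (array([  0,   0,  78, 251, 304, 369, 291, 140, 292, 498,  13,   0,   0]), array([290, 295, 300, 305, 310, 315, 320, 325, 330, 335, 340, 345, 350,
       355]))
plane slope [-0.0094 -0.0117] z at mat centre 335.9 534 1.42
((521.9356079101562, 139.2613525390625), (143.52438354492188, 212.1388702392578), 13.484131813049316)
(array([5.24501602e+02, 1.32400164e+02, 1.88149726e-01]), np.float64(0.042735042735042736)) (array([5.24293629e+02, 1.32540105e+02, 1.85620300e-01]), np.float64(0.07514916948879213))
board [-3.88474842e-04 -3.19540525e-03  2.00221254e+02]
middle (array([ 5.53229765e+02, -2.35687068e+02, -4.96888643e-01]), np.float64(0.03629643669446551))
scene (array([5.23129554e+02, 1.29021726e+02, 1.88777029e-01]), np.float64(0.039174493326742464))
```

View pics/scene11.png

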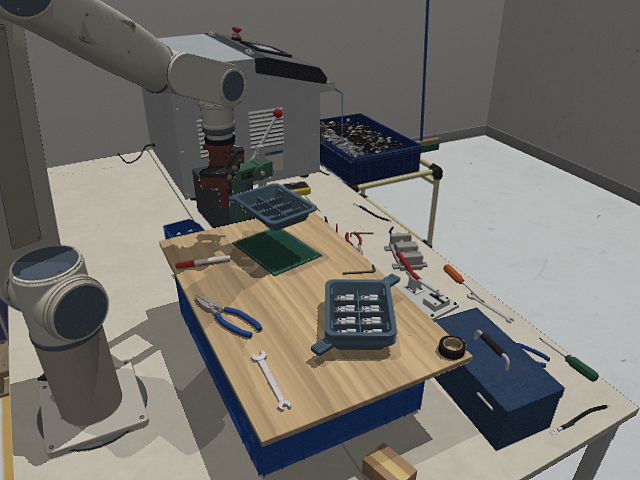

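The tray is level and centred over the mat, and it is steady, so I'm handing the job in.

```bash
python3 -c "
from workcell import ctrl
print(ctrl.get_obs()['qvel'].round(4)); print(ctrl.close_job())"
```

```text
[ 0.0004  0.0011 -0.0004  0.0007 -0.0003 -0.0005]
the job is handed in; nothing more can be done
None
```

The empty top tray is off and held, open side up, over the green mat. I handed the job in after about 13 s on the robot's clock.

**Peel:** I gripped the tray across its own tab (26 mm) and swung the tab corner up about 30 mm while the far corner stayed seated. Then I drew it about 10 mm toward the tab, lifted it clear, levelled it and carried it over the mat, turned to line up with the mat.

**Last checks (overhead camera):**
- **Centring:** the tray's centre is at about (524, 132) mm and the mat's at about (524, 131).
- **Height:** the underside is about 99 mm above the mat.
- **Level:** tilt is 0.003 rad or less.
- **Full trays:** the middle tray is within about 1 mm of where the nested stack was fitted before the peel. Both full trays still look nested in the pictures.
- **Grip and arm:** the grip is firm at 25.6 mm and the arm is still.

**Disagreement:** the oblique scene camera gave slightly different figures: a centre about 3 mm lower in y and an apparent tilt of about 0.01 rad. I trusted the overhead view because the scene view sees the tray at a slant and had already shown the fingers a pixel or so off.

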